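# Build up a slatted drying crib

### The job

Build the drying crib on the grey board two layers higher, so that a plaster cast can dry on it with air beneath: lay two of the four loose wooden slats side by side, square across the two fixed slats, one near each end of them; then lay the other two square across those, each directly above one of the fixed slats. Centre every slat so that it overhangs equally at both ends, let it lie flat, and leave the white cast in front of the board where it is.

Things in the scene. Friction and masses are not known exactly. Their poses are not given: they have to be found in the camera images.
- board: the crib's base, fixed to the worktop: a grey board 150 x 150, its top 10 mm above the worktop, with two fixed light-wood slats on it (140 long x 20 wide x 16 high, a steel screw head near each end). Origin: centre of the board's underside, on the worktop; z up. The fixed slats run along the board's x axis, centred at y = +42 and -42 mm, tops at z = 26 mm
- layer_low (a point): point midway between the fixed slats, level with their tops (26 mm up), axes as the board's. The first two loose slats lie on this level along y; 42 mm to either side of it along x suits them
- layer_high (a point): point 16 mm higher (42 mm up), axes as the board's: the level of the first layer's top, where the last two slats lie along x, at y = +42 and -42 mm
- slat_a: loose light-wood slat with a small dark hole near each end, 140 long x 20 wide x 16 high as it lies flat on the worktop, 30 g or so; origin at its middle (8 mm above what it lies on), x along its length, z up. All four loose slats are alike and may go in any of the four places
- slat_b: loose light-wood slat with a small dark hole near each end, 140 long x 20 wide x 16 high as it lies flat on the worktop, 30 g or so; origin at its middle (8 mm above what it lies on), x along its length, z up. All four loose slats are alike and may go in any of the four places
- slat_c: loose light-wood slat with a small dark hole near each end, 140 long x 20 wide x 16 high as it lies flat on the worktop, 30 g or so; origin at its middle (8 mm above what it lies on), x along its length, z up. All four loose slats are alike and may go in any of the four places
- slat_d: loose light-wood slat with a small dark hole near each end, 140 long x 20 wide x 16 high as it lies flat on the worktop, 30 g or so; origin at its middle (8 mm above what it lies on), x along its length, z up. All four loose slats are alike and may go in any of the four places
- cast: a white plaster dental cast, 63 x 77 x 31, loose on the worktop on the robot's side of the board, not to be moved; origin at the centre of its underside
Things that resemble listed ones, but are neither listed nor needed, are in the scene too. Leave any purple or turquoise look-alike of the slat_b alone.

How it is judged:
On the way:
1. two slats lie across the fixed ones, one near each end (((x of slat_a in the frame of board between -0.066 and -0.03 m and y of slat_a in the frame of board between -0.022 and 0.022 m and z of slat_a in the frame of board between 0.029 and 0.039 m and angle between the x axis of slat_a and the y axis of board, either way round below 0.2 rad) or (x of slat_b in the frame of board between -0.066 and -0.03 m and y of slat_b in the frame of board between -0.022 and 0.022 m and z of slat_b in the frame of board between 0.029 and 0.039 m and angle between the x axis of slat_b and the y axis of board, either way round below 0.2 rad) or (x of slat_c in the frame of board between -0.066 and -0.03 m and y of slat_c in the frame of board between -0.022 and 0.022 m and z of slat_c in the frame of board between 0.029 and 0.039 m and angle between the x axis of slat_c and the y axis of board, either way round below 0.2 rad) or (x of slat_d in the frame of board between -0.066 and -0.03 m and y of slat_d in the frame of board between -0.022 and 0.022 m and z of slat_d in the frame of board between 0.029 and 0.039 m and angle between the x axis of slat_d and the y axis of board, either way round below 0.2 rad)) and ((x of slat_a in the frame of board between 0.03 and 0.066 m and y of slat_a in the frame of board between -0.022 and 0.022 m and z of slat_a in the frame of board between 0.029 and 0.039 m and angle between the x axis of slat_a and the y axis of board, either way round below 0.2 rad) or (x of slat_b in the frame of board between 0.03 and 0.066 m and y of slat_b in the frame of board between -0.022 and 0.022 m and z of slat_b in the frame of board between 0.029 and 0.039 m and angle between the x axis of slat_b and the y axis of board, either way round below 0.2 rad) or (x of slat_c in the frame of board between 0.03 and 0.066 m and y of slat_c in the frame of board between -0.022 and 0.022 m and z of slat_c in the frame of board between 0.029 and 0.039 m and angle between the x axis of slat_c and the y axis of board, either way round below 0.2 rad) or (x of slat_d in the frame of board between 0.03 and 0.066 m and y of slat_d in the frame of board between -0.022 and 0.022 m and z of slat_d in the frame of board between 0.029 and 0.039 m and angle between the x axis of slat_d and the y axis of board, either way round below 0.2 rad))), for 0.2 s.
At the end, for the whole second after the job is handed in: Two slats lie across the fixed ones, middles 30 to 66 mm either side of the board's centre; on them one lies above each fixed slat (27 to 57 mm off centre). All centred lengthwise within 22 mm, square within 0.2 rad, at their layer's height within 5 mm, at rest (all of step 1 and ((y of slat_a in the frame of board between -0.057 and -0.027 m and x of slat_a in the frame of board between -0.022 and 0.022 m and z of slat_a in the frame of board between 0.045 and 0.055 m and angle between the x axis of slat_a and the x axis of board, either way round below 0.2 rad) or (y of slat_b in the frame of board between -0.057 and -0.027 m and x of slat_b in the frame of board between -0.022 and 0.022 m and z of slat_b in the frame of board between 0.045 and 0.055 m and angle between the x axis of slat_b and the x axis of board, either way round below 0.2 rad) or (y of slat_c in the frame of board between -0.057 and -0.027 m and x of slat_c in the frame of board between -0.022 and 0.022 m and z of slat_c in the frame of board between 0.045 and 0.055 m and angle between the x axis of slat_c and the x axis of board, either way round below 0.2 rad) or (y of slat_d in the frame of board between -0.057 and -0.027 m and x of slat_d in the frame of board between -0.022 and 0.022 m and z of slat_d in the frame of board between 0.045 and 0.055 m and angle between the x axis of slat_d and the x axis of board, either way round below 0.2 rad)) and ((y of slat_a in the frame of board between 0.027 and 0.057 m and x of slat_a in the frame of board between -0.022 and 0.022 m and z of slat_a in the frame of board between 0.045 and 0.055 m and angle between the x axis of slat_a and the x axis of board, either way round below 0.2 rad) or (y of slat_b in the frame of board between 0.027 and 0.057 m and x of slat_b in the frame of board between -0.022 and 0.022 m and z of slat_b in the frame of board between 0.045 and 0.055 m and angle between the x axis of slat_b and the x axis of board, either way round below 0.2 rad) or (y of slat_c in the frame of board between 0.027 and 0.057 m and x of slat_c in the frame of board between -0.022 and 0.022 m and z of slat_c in the frame of board between 0.045 and 0.055 m and angle between the x axis of slat_c and the x axis of board, either way round below 0.2 rad) or (y of slat_d in the frame of board between 0.027 and 0.057 m and x of slat_d in the frame of board between -0.022 and 0.022 m and z of slat_d in the frame of board between 0.045 and 0.055 m and angle between the x axis of slat_d and the x axis of board, either way round below 0.2 rad)) and linear speed of each of slat_a, slat_b, slat_c, slat_d below 0.02 m/s); the robot touches nothing.
It fails at once if the cast is moved by more than 25 mm (distance of cast from where it was at the start of the episode above 0.025 m).
It also fails if it takes over 72 s, if anything falls off the work surface, if the arm or the gripper's body presses on something with over 40 N, if the wrist force passes 120 N, or if a joint passes its speed limit or range.

### The arm

A 7-joint arm with a two-finger parallel gripper is mounted at the origin on a cart in front of the work surface, level with it; the furniture and walls round the work are solid. World frame = base frame: x ahead of the robot, y to its left, z up, the work surface at z = 0. Lengths are in m, angles in rad, forces in N, time in s.
With the tool pointing down it reaches from about 0.425 to 0.975 m from the base axis. Payload 16.7 kg.
Tool frame: the origin (TCP) lies between the finger pads; the fingertips stand 19 mm ahead of it and the grasp point (between the pads) is the TCP; z points along the fingers, y is the line along which they close (so a half turn about z gives the same grasp; the last joint's range is limited). The gripper opens to 85 mm and grips with 20 to 120 N. Pads are 22 mm wide; open, the fingers measure 114 mm over their backs; the gripper's body (76 mm by 85 mm) begins 54 mm behind the grasp point. The pads swing forward as they close: fully open they stand 13 mm farther back than shut.
Start: joints at [-1.272, 0.426, 0.074, 1.606, -0.034, 1.111, -0.067], TCP at [0.293, 0.608, 0.25] pointing down, gripper open.
Joint ranges: [-2.85, 2.85], [-0.5, 2.14], [-1.23, 1.37], [0.21, 2.46], [-1.02, 4.16], [0.16, 2.05], [-2.73, 2.73]. Speed limits (rad/s): [1.89, 1.89, 2.39, 2.39, 3.01, 3.01, 3.01].

### API

Orientations are given as a 3x3 rotation matrix whose columns are the frame's x, y, z axes.
In Python, from plant import * gives the robot as it stands. The module is installed in compiled form; this text tells all that it offers.
- The arm moves only by the tool move_arm, never from a script. Its argument "deltas" is a list that holds one entry, the list of rows, each a list of 7 numbers: the opening, from 0 (shut) to 1 (fully open), then the shift along the world's x, y, z in m, then the turn, a rotation vector about the world's x, y, z in rad. A call has 1 to 5 rows; each row shifts and turns the commanded pose from where the row before left it; what a row does not reach is not made up. A row lasts 1/12 s, in which the tool goes at most 41.7 mm and 7.16 degrees, less where a joint would pass 70% of its speed; a pose out of reach is approached as far as the arm can. A call with a gripper value outside its range is refused whole. The fingers move at their own pace and stop on an object; the grip force is fixed at half the most. Time passes only in rows, so rows that do not move let the fingers close. It gives the time, the measured TCP pose, the force, the opening and the grip force at its end, in the units of the state.
- read_state(): the state, without advancing time (a new reading comes with each control period).
- snapshot(name): name is "scene" or "top" or "wrist"; returns a dict with "img" (400x640x3 uint8, red, green, blue), "mtx" (3x3 intrinsics, pixels), "xyz" and "attitude" of the camera in the world. Camera axes: x right, y down, z forward; pixel columns grow to the right and rows downward; lengths in m; the calibration is good to about 2 mm. A picture is of the moment at which its call begins. There is no depth.
- sign_off(): hands the job in; it is judged then, once.
The state is a dict: "time_s": time; "qpos": joint angles; "dq": joint speeds; "joint_efforts": joint torques, N m; "tcp_pos": TCP position; "tcp_rot": TCP orientation; "force": force on the tool from outside, world axes, zero at the start; "ft_torque": the same for the moment, N m; "grip_width": opening from 0.0 (shut) to 1.0 (fully open); "grip_force": force on a finger pad.
Only numpy, scipy, OpenCV 4.12 (cv2) and the standard library are available. Lean on these libraries where they do the work, as an engineer would, in place of code of your own. Each camera call takes 0.05 s, during which the arm holds its last target. There are 200 camera calls.

## Working session

There is one attempt and no reset: what is moved stays moved. The work goes in short steps, Python scripts to look and compute and a tool call to move; the robot and the scene stay as the last step left them, time stands still between calls to the robot, and variables do not carry over. Pictures are saved under pics/ and viewed, at most 12 in all, crops included, and the job is handed in when it is done.

Besides the shell and the picture viewer there is one more tool, called in YAML: its name, and indented under it one key for each argument. move_arm: Moves the arm, as the interface text tells. Its arguments: {"type":"object","properties":{"deltas":{"type":"array","items":{"type":"array","items":{"type":"array","items":{"type":"number"}}}}},"required":["deltas"]}

```bash
mkdir -p pics; python3 - <<'E'
from plant import *
import cv2
for n in("top","scene"):
    s=snapshot(n);cv2.imwrite(f"pics/{n}0.png",s["img"][:,:,::-1]);print(n,s["mtx"].tolist(),s["xyz"],s["attitude"])
print(read_state())
E
```

```text
top [[500.24415867826036, 0.0, 325.83937158879047], [0.0, 500.24415867826036, 208.07684435674702], [0.0, 0.0, 1.0]] [0.18899531 0.09521654 1.71707414] [[-0.01851552 -0.98556654  0.16827289]
 [-0.99960926  0.02177233  0.01752982]
 [-0.0209405  -0.16788257 -0.98558457]]
scene [[472.6194871384953, 0.0, 318.2041863643821], [0.0, 472.6194871384953, 197.94003614866546], [0.0, 0.0, 1.0]] [-0.39994423  0.99362864  0.71815941] [[-0.71800128 -0.31576657  0.6202948 ]
 [-0.69603516  0.32961159 -0.63788028]
 [-0.00303509 -0.88974585 -0.45644617]]
{'time_s': 0.1, 'qpos': array([-1.27149194,  0.42667745,  0.07385368,  1.60658132, -0.0341049 ,
        1.11081981, -0.06711252]), 'dq': array([ 5.56804800e-05, -1.29025519e-03,  6.39188704e-04, -1.12610026e-03,
        1.71941267e-03, -1.50104618e-06, -4.64169575e-04]), 'joint_efforts': array([ 9.10038420e-03, -9.51524019e+01,  3.77241477e+00, -4.64396417e+01,
        1.98423152e-02,  6.74231997e-03,  1.10922517e-04]), 'tcp_pos': array([0.29273613, 0.60780382, 0.2496584 ]), 'tcp_rot': array([[-9.00945653e-01,  4.33931702e-01, -4.56176587e-04],
       [ 4.33931933e-01,  9.00944938e-01, -1.13860957e-03],
       [-8.30887997e-05, -1.22377493e-03, -9.99999248e-01]]), 'force': array([-0.45757921, -0.89462066, -0.0646573 ]), 'ft_torque': array([-0.00249542,  0.01848859,  0.03554364]), 'grip_force': 0.0, 'grip_width': 1.0024257009076822}
```

View pics/top0.png

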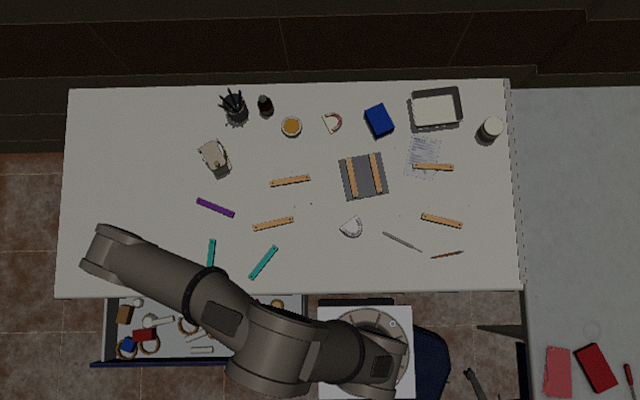

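View pics/scene0.png

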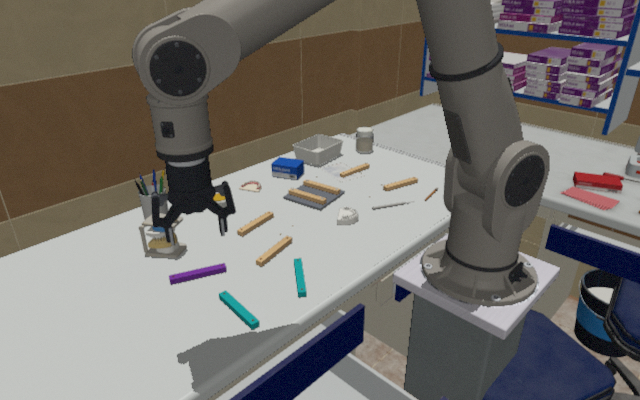

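Top view: wooden slats at (290,181), (273,223), (433,167) and (441,220), with the fixed ones at (351,178) and (377,173). Purple (215,207) and turquoise (211,253), (263,262) are the look-alikes. The cast is at (351,227). I'll confirm this in a crop and measure.

```bash
cat >h.py <<'E'
from plant import *
import cv2, numpy as np
def ray(s,uv,z):
    uv=np.atleast_2d(uv).astype(float)
    d=np.c_[uv,np.ones(len(uv))]@np.linalg.inv(s["mtx"]).T@np.array(s["attitude"]).T
    c=np.array(s["xyz"]);return c+d*((z-c[2])/d[:,2])[:,None]
def wood(img,up=4,amin=60,lo=(8,90,90),hi=(22,255,255)):
    im=cv2.resize(img,None,fx=up,fy=up,interpolation=cv2.INTER_CUBIC)
    m=cv2.inRange(cv2.cvtColor(im,cv2.COLOR_RGB2HSV),lo,hi)
    m=cv2.morphologyEx(m,cv2.MORPH_CLOSE,np.ones((2*up+1,)*2))
    return [(c.reshape(-1,2)+.5)/up-.5 for c in cv2.findContours(m,0,cv2.CHAIN_APPROX_NONE)[0] if cv2.contourArea(c)>amin*up*up]
def slats(s,z,**k):
    for c in wood(s["img"],**k):
        p=ray(s,c,z)[:,:2];(cx,cy),(w,h),a=cv2.minAreaRect((p*1000).astype(np.float32))
        if w<h:w,h,a=h,w,a+90
        print("px",c.mean(0).round(),"xy",round(cx,1),round(cy,1),"LxW",round(w,1),round(h,1),"ang",round((a+90)%180-90,1))
E
python3 - <<'E'
from h import *
s=snapshot("top");slats(s,.016)
print("at z=26");slats(s,.026)
cv2.imwrite("pics/crop1.png",cv2.resize(s["img"][140:270,190:470,::-1],None,fx=2.85,fy=2.85,interpolation=cv2.INTER_CUBIC))
E
```

```text
px [273. 223.] xy 430.8 309.6 LxW 138.7 20.2 ang -77.5
px [442. 220.] xy 428.8 -270.1 LxW 138.7 19.4 ang 74.4
px [289. 180.] xy 581.6 251.2 LxW 138.2 20.5 ang -81.2
px [433. 166.] xy 620.3 -249.7 LxW 139.4 19.7 ang 85.3
px [352. 177.] xy 587.1 34.0 LxW 140.5 20.2 ang 9.8
px [375. 173.] xy 601.2 -49.0 LxW 140.6 20.5 ang 9.9
px [291. 125.] xy 780.0 244.2 LxW 55.3 54.7 ang 88.5
at z=26
px [273. 223.] xy 429.4 308.3 LxW 137.9 20.0 ang -77.5
px [442. 220.] xy 427.4 -268.0 LxW 137.9 19.3 ang 74.4
px [289. 180.] xy 579.3 250.3 LxW 137.4 20.4 ang -81.2
px [433. 166.] xy 617.7 -247.7 LxW 138.6 19.6 ang 85.3
px [352. 177.] xy 584.7 34.4 LxW 139.7 20.1 ang 9.8
px [375. 173.] xy 598.7 -48.2 LxW 139.8 20.4 ang 9.9
px [291. 125.] xy 776.5 243.3 LxW 55.0 54.4 ang 88.5
```

View pics/crop1.png

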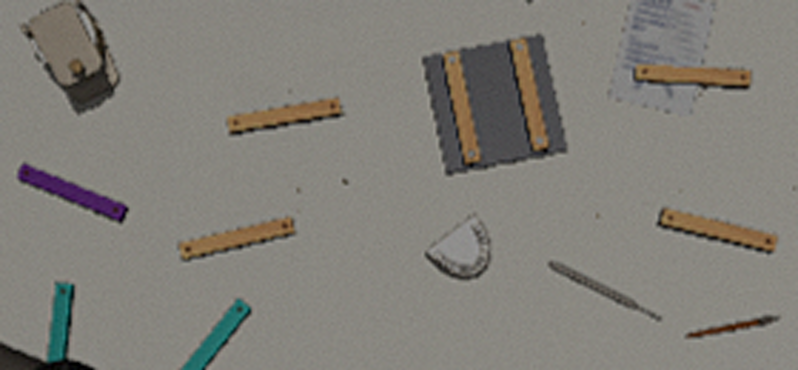

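All four wooden slats have the two dark holes and measure about 139x20, so they match the description. The purple and turquoise ones are excluded. The fixed slats are 83.8 mm apart at 9.85°, as expected, which puts the board centre at (591.7, -7). I start with slat A at (581.6, 251.2).

move_arm:
  deltas:
    - [[1,0.0193,-0.0238,-0.0067,0,0,-0.0646],[1,0.0193,-0.0238,-0.0067,0,0,-0.0646],[1,0.0193,-0.0238,-0.0067,0,0,-0.0646],[1,0.0193,-0.0238,-0.0067,0,0,-0.0646],[1,0.0193,-0.0238,-0.0067,0,0,-0.0646]]

```text
time_s: 0.57
tcp_pos: [0.39, 0.4878, 0.2164]
tcp_rot: [[-0.715, 0.7, -0.0], [0.7, 0.715, -0.0], [-0.0, -0.0, -1.0]]
force: [-0.5, 0.3, 0.1]
grip_width: 1.001
grip_force: 0.0
```

move_arm:
  deltas:
    - [[1,0.0193,-0.0238,-0.0067,0,0,-0.0646],[1,0.0193,-0.0238,-0.0067,0,0,-0.0646],[1,0.0193,-0.0238,-0.0067,0,0,-0.0646],[1,0.0193,-0.0238,-0.0067,0,0,-0.0646],[1,0.0193,-0.0238,-0.0067,0,0,-0.0646]]

```text
time_s: 0.98
tcp_pos: [0.4865, 0.3688, 0.1829]
tcp_rot: [[-0.455, 0.89, -0.0], [0.89, 0.455, -0.0], [-0.0, -0.0, -1.0]]
force: [0.2, 1.0, 0.6]
grip_width: 1.004
grip_force: 0.0
```

move_arm:
  deltas:
    - [[1,0.0193,-0.0238,-0.0067,0,0,-0.0646],[1,0.0193,-0.0238,-0.0067,0,0,-0.0646],[1,0.0193,-0.0238,-0.0067,0,0,-0.0646],[1,0.0193,-0.0238,-0.0067,0,0,-0.0646],[1,0.0193,-0.0238,-0.0067,0,0,-0.0646]]

```text
time_s: 1.4
tcp_pos: [0.583, 0.2499, 0.1494]
tcp_rot: [[-0.149, 0.989, -0.0], [0.989, 0.149, -0.0], [-0.0, -0.0, -1.0]]
force: [0.5, 0.6, -0.1]
grip_width: 1.001
grip_force: 0.0
```

move_arm:
  deltas:
    - [[1,0,0,0,0,0,0],[1,0,0,0,0,0,0],[1,0,0,0,0,0,0]]

```text
time_s: 1.65
tcp_pos: [0.5821, 0.2514, 0.1496]
tcp_rot: [[-0.153, 0.988, -0.001], [0.988, 0.153, 0.0], [0.0, -0.001, -1.0]]
force: [-0.2, 0.2, 0.2]
grip_width: 1.002
grip_force: 0.0
```

```bash
python3 - <<'E'
from h import *
s=snapshot("wrist");slats(s,.016,up=1,amin=500)
cv2.imwrite("pics/w1.png",s["img"][:,:,::-1])
r=read_state();y=r["tcp_rot"][:,1];print(r["tcp_pos"],np.degrees(np.arctan2(y[1],y[0])),r["tcp_rot"][:,2],r["time_s"],r["qpos"])
E
```

```text
px [537. 241.] xy 787.5 237.8 LxW 57.9 57.1 ang 8.7
px [326. 188.] xy 585.8 250.2 LxW 138.3 18.7 ang -81.7
px [143.  62.] xy 429.4 334.8 LxW 84.8 19.5 ang -77.5
[0.58180842 0.25206564 0.14974117] 8.858097670565533 [-5.18654198e-04  3.73209549e-04 -9.99999796e-01] 1.7 [-0.78770641  0.484364    0.3686666   1.80641142 -0.21821878  0.89097447
 -0.16510846]
```

View pics/w1.png

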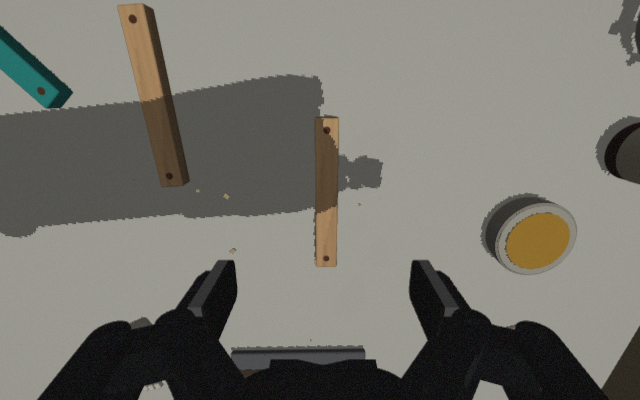

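Slat A lies at (326,188) in the picture, between the pads, aligned with them and shaded by the arm. I descend in stages and watch the force.

move_arm:
  deltas:
    - [[1,0.0006,-0.0008,-0.03,0,0,0],[0.8,0.0006,0,-0.03,0,0,0],[0.6,0,0,-0.03,0,0,0],[0.45,0,0,-0.02,0,0,0],[0.4,0,0,-0.0097,0,0,0]]

```text
time_s: 2.12
tcp_pos: [0.5816, 0.2512, 0.0276]
tcp_rot: [[-0.155, 0.988, -0.003], [0.988, 0.155, -0.001], [-0.0, -0.003, -1.0]]
force: [-1.0, 0.1, -0.5]
grip_width: 0.455
grip_force: 0.0
```

move_arm:
  deltas:
    - [[0.4,0,0,-0.002,0,0,0],[0.4,0,0,-0.002,0,0,0],[0.4,0,0,-0.002,0,0,0],[0.4,0,0,0,0,0,0]]

```text
time_s: 2.45
tcp_pos: [0.5841, 0.2508, 0.0252]
tcp_rot: [[-0.153, 0.988, 0.001], [0.988, 0.153, 0.001], [0.001, 0.001, -1.0]]
force: [-0.9, 0.0, -0.7]
grip_width: 0.4
grip_force: 0.0
```

```bash
python3 - <<'E'
from h import *
r=read_state();print(r["tcp_pos"],r["force"],r["grip_width"])
s=snapshot("scene");cv2.imwrite("pics/s2.png",cv2.resize(s["img"][120:280,130:350,::-1],None,fx=3.5,fy=3.5,interpolation=cv2.INTER_CUBIC))
E
```

```text
[0.58409586 0.25080868 0.02515599] [-0.8972034   0.0106957  -0.67031741] 0.39989947666182757
```

View pics/s2.png

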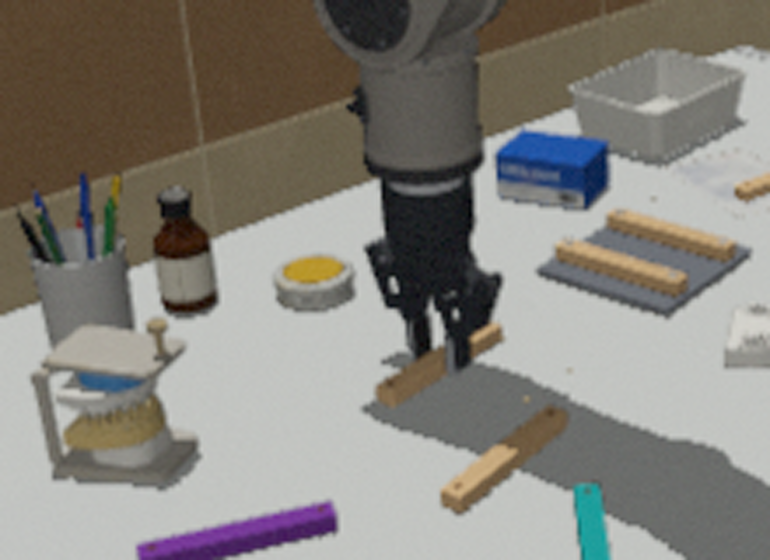

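The fingers straddle slat A at its middle, around (440,360) in the crop, with no contact force. Now I grip and lift.

move_arm:
  deltas:
    - [[0.3,0,0,-0.001,0,0,0],[0,0,0,-0.001,0,0,0],[0,0,0,0,0,0,0],[0,0,0,0,0,0,0],[0,0,0,0,0,0,0]]

```text
time_s: 2.92
tcp_pos: [0.584, 0.2506, 0.0235]
tcp_rot: [[-0.152, 0.988, 0.001], [0.988, 0.152, 0.001], [0.001, 0.001, -1.0]]
force: [-5.3, -0.4, 17.0]
grip_width: 0.213
grip_force: 58.5
```

move_arm:
  deltas:
    - [[0,0,0,0.01,0,0,0],[0,0,0,0.02,0,0,0],[0,0,0,0.03,0,0,0],[0,0,0,0.02,0,0,0],[0,0,0,0,0,0,0]]

```text
time_s: 3.33
tcp_pos: [0.5857, 0.251, 0.1069]
tcp_rot: [[-0.152, 0.988, 0.005], [0.988, 0.152, 0.003], [0.002, 0.006, -1.0]]
force: [1.7, -0.0, 0.6]
grip_width: 0.216
grip_force: 59.5
```

```bash
python3 - <<'E'
from h import *
r=read_state();y=r["tcp_rot"][:,1];print(r["tcp_pos"],np.degrees(np.arctan2(y[1],y[0])),r["force"],r["grip_width"],r["grip_force"])
z=r["tcp_pos"][2]-.023+.016
slats(snapshot("top"),z)
E
```

```text
[0.58569485 0.25101682 0.10691392] 8.737481650555866 [ 1.72622305 -0.04212564  0.56995232] 0.2159552612828454 59.46601152420044
px [212. 332.] xy 77.5 489.7 LxW 31.1 29.4 ang 1.0
px [237. 309.] xy 146.0 413.6 LxW 33.0 32.8 ang 89.0
px [260. 226.] xy 410.1 340.0 LxW 47.9 19.0 ang -76.6
px [442. 220.] xy 416.8 -252.1 LxW 131.9 18.7 ang 74.4
px [433. 166.] xy 599.0 -232.7 LxW 132.5 18.8 ang 85.3
px [352. 177.] xy 567.4 37.1 LxW 133.9 19.5 ang 9.8
px [375. 173.] xy 580.9 -42.1 LxW 133.9 19.6 ang 9.7
px [293. 124.] xy 756.2 226.3 LxW 55.2 30.9 ang 26.9
```

move_arm:
  deltas:
    - [[0,0.0047,-0.0251,0,0,0,0.002],[0,0.0047,-0.0251,0,0,0,0.002],[0,0.0047,-0.0251,0,0,0,0.002],[0,0.0047,-0.0251,0,0,0,0.002],[0,0.0047,-0.0251,0,0,0,0.002]]

```text
time_s: 3.8
tcp_pos: [0.6067, 0.1236, 0.1015]
tcp_rot: [[-0.163, 0.987, -0.001], [0.987, 0.163, -0.0], [-0.0, -0.001, -1.0]]
force: [0.6, -0.1, -0.3]
grip_width: 0.214
grip_force: 59.5
```

move_arm:
  deltas:
    - [[0,0.0047,-0.0251,0,0,0,0.002],[0,0.0047,-0.0251,0,0,0,0.002],[0,0.0047,-0.0251,0,0,0,0.002],[0,0.0047,-0.0251,0,0,0,0.002],[0,0.0047,-0.0251,0,0,0,0.002]]

```text
time_s: 4.22
tcp_pos: [0.6302, -0.0019, 0.1015]
tcp_rot: [[-0.172, 0.985, -0.001], [0.985, 0.172, -0.0], [0.0, -0.001, -1.0]]
force: [-0.2, -0.2, 0.2]
grip_width: 0.214
grip_force: 59.5
```

move_arm:
  deltas:
    - [[0,0,0,-0.01,0,0,0],[0,0,0,-0.01,0,0,0],[0,0,0,0,0,0,0],[0,0,0,0,0,0,0]]

```text
time_s: 4.55
tcp_pos: [0.6298, 0.0005, 0.081]
tcp_rot: [[-0.173, 0.985, -0.002], [0.985, 0.173, 0.0], [0.001, -0.002, -1.0]]
force: [-0.3, 0.5, -0.1]
grip_width: 0.215
grip_force: 59.5
```

```bash
python3 - <<'E'
from h import *
r=read_state();y=r["tcp_rot"][:,1];print(r["tcp_pos"],np.degrees(np.arctan2(y[1],y[0])),r["force"],r["grip_width"],r["grip_force"])
s=snapshot("wrist");cv2.imwrite("pics/w2.png",s["img"][:,:,::-1])
slats(s,.026,up=1,amin=500)
E
```

```text
[6.29755591e-01 5.17297663e-04 8.09970889e-02] 9.983808581996042 [-0.31006876  0.48643879 -0.05344931] 0.2147787232554759 59.47382569313049
px [217. 290.] xy 567.9 -55.5 LxW 68.1 23.0 ang 6.6
px [289. 217.] xy 623.3 -3.3 LxW 192.1 124.3 ang -46.0
```

View pics/w2.png

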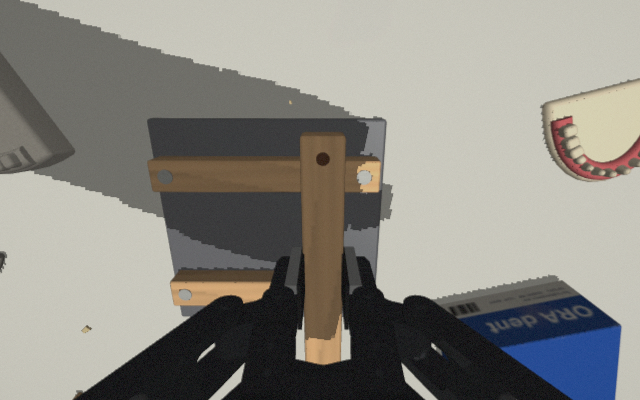

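The slat is held squarely over the board's far end, in the column at x≈322, with the fixed slats at rows 175 and 290. I shift 3 mm farther and lower it.

move_arm:
  deltas:
    - [[0,0.003,0,-0.01,0,0,0],[0,0,0,-0.01,0,0,0],[0,0,0,-0.007,0,0,0],[0,0,0,-0.002,0,0,0],[0,0,0,0,0,0,0]]

```text
time_s: 5.02
tcp_pos: [0.633, -0.0006, 0.052]
tcp_rot: [[-0.172, 0.985, -0.002], [0.985, 0.172, -0.0], [0.0, -0.002, -1.0]]
force: [-0.9, -0.0, 0.3]
grip_width: 0.211
grip_force: 59.5
```

move_arm:
  deltas:
    - [[0,0,0,-0.001,0,0,0],[0,0,0,0,0,0,0]]

```text
time_s: 5.18
tcp_pos: [0.6337, -0.0007, 0.0522]
tcp_rot: [[-0.172, 0.985, 0.0], [0.985, 0.172, 0.0], [-0.0, 0.0, -1.0]]
force: [-0.8, -0.6, -0.0]
grip_width: 0.216
grip_force: 59.5
```

move_arm:
  deltas:
    - [[0,0,0,-0.001,0,0,0],[0,0,0,-0.001,0,0,0],[0,0,0,0,0,0,0],[0,0,0,0,0,0,0]]

```text
time_s: 5.52
tcp_pos: [0.6336, -0.0007, 0.0502]
tcp_rot: [[-0.172, 0.985, -0.0], [0.985, 0.172, 0.0], [0.0, 0.0, -1.0]]
force: [-0.5, -0.1, -0.3]
grip_width: 0.212
grip_force: 59.5
```

move_arm:
  deltas:
    - [[0.3,0,0,0,0,0,0],[0.4,0,0,0,0,0,0],[0.45,0,0,0,0,0,0],[0.45,0,0,0.01,0,0,0],[0.45,0,0,0.03,0,0,0]]

```text
time_s: 5.93
tcp_pos: [0.6314, -0.0006, 0.0876]
tcp_rot: [[-0.172, 0.985, -0.006], [0.985, 0.172, -0.001], [0.0, -0.006, -1.0]]
force: [-1.6, -0.1, 0.0]
grip_width: 0.453
grip_force: 0.0
```

move_arm:
  deltas:
    - [[0.45,0,0,0.03,0,0,0],[0.45,0,0,0.03,0,0,0],[0.6,-0.0013,-0.0249,0,0,0,-0.0255],[0.8,-0.0013,-0.0249,0,0,0,-0.0255],[1,-0.0013,-0.0249,0,0,0,-0.0255]]

```text
time_s: 6.35
tcp_pos: [0.63, -0.0759, 0.1517]
tcp_rot: [[-0.096, 0.995, 0.002], [0.995, 0.096, 0.0], [0.0, 0.002, -1.0]]
force: [0.1, -0.4, 0.7]
grip_width: 0.858
grip_force: 0.0
```

move_arm:
  deltas:
    - [[1,-0.0013,-0.0249,0,0,0,-0.0255],[1,-0.0013,-0.0249,0,0,0,-0.0255],[1,-0.0013,-0.0249,0,0,0,-0.0255],[1,-0.0013,-0.0249,0,0,0,-0.0255],[1,-0.0013,-0.0249,0,0,0,-0.0255]]

```text
time_s: 6.77
tcp_pos: [0.623, -0.2011, 0.151]
tcp_rot: [[0.032, 0.999, 0.001], [0.999, -0.032, 0.0], [0.0, 0.001, -1.0]]
force: [0.1, 0.0, -0.1]
grip_width: 1.002
grip_force: 0.0
```

move_arm:
  deltas:
    - [[1,-0.0013,-0.0249,0,0,0,-0.0255],[1,-0.0013,-0.0249,0,0,0,-0.0255],[1,0,0,0,0,0,0],[1,0,0,0,0,0,0],[1,0,0,0,0,0,0]]

```text
time_s: 7.18
tcp_pos: [0.6207, -0.2492, 0.1505]
tcp_rot: [[0.082, 0.997, 0.0], [0.997, -0.082, 0.0], [0.0, 0.0, -1.0]]
force: [0.8, 0.1, 0.4]
grip_width: 1.0
grip_force: 0.0
```

```bash
cat >>h.py <<'E'
def st():
    r=read_state();y=r["tcp_rot"][:,1];print(r["tcp_pos"].round(4),"yang",np.degrees(np.arctan2(y[1],y[0])).round(2),r["force"].round(1),r["grip_width"].round(3),r["time_s"],"q7",r["qpos"][6].round(2))
E
python3 - <<'E'
from h import *
st()
s=snapshot("wrist");slats(s,.016,up=1,amin=500)
print("top");slats(snapshot("top"),.042)
E
```

```text
Traceback (most recent call last):
  File "h.py", line 18, in st
    r=read_state();y=r["tcp_rot"][:,1];print(r["tcp_pos"].round(4),"yang",np.degrees(np.arctan2(y[1],y[0])).round(2),r["force"].round(1),r["grip_width"].round(3),r["time_s"],"q7",r["qpos"][6].round(2))
                                                                                                                                         ^^^^^^^^^^^^^^^^^^^^^
AttributeError: 'float' object has no attribute 'round'
```

```bash
sed -i 's/r\["grip_width"\].round(3)/round(r["grip_width"],3)/' h.py
python3 - <<'E'
from h import *
st()
s=snapshot("wrist");slats(s,.016,up=1,amin=500)
print("top");slats(snapshot("top"),.042)
E
```

```text
[ 0.6207 -0.2492  0.1505] yang -4.68 [0.8 0.1 0.4] 1.0 7.1833 q7 0.46
px [124. 230.] xy 433.3 -272.4 LxW 138.5 19.6 ang 74.6
px [327. 192.] xy 625.0 -252.0 LxW 138.0 19.3 ang 84.9
top
px [213. 331.] xy 73.0 503.7 LxW 32.6 31.0 ang -44.1
px [122. 315.] xy 133.6 805.7 LxW 57.4 31.0 ang -11.8
px [237. 309.] xy 144.5 425.0 LxW 34.2 33.9 ang 0.8
px [276. 306.] xy 151.7 295.5 LxW 32.1 32.0 ang -44.9
px [452. 223.] xy 415.8 -295.9 LxW 71.5 19.7 ang 74.4
px [273. 223.] xy 427.3 306.0 LxW 137.2 20.1 ang -77.5
px [363. 173.] xy 588.0 -7.1 LxW 139.4 138.6 ang -80.1
px [291. 125.] xy 771.0 241.2 LxW 54.5 53.9 ang 88.5
```

move_arm:
  deltas:
    - [[1,0.001,-0.0015,-0.03,0,0,0],[0.8,0.001,0,-0.03,0,0,0],[0.6,0,0,-0.03,0,0,0],[0.5,0,0,-0.02,0,0,0],[0.45,0,0,-0.01,0,0,0]]

```text
time_s: 7.7
tcp_pos: [0.6216, -0.2494, 0.0274]
tcp_rot: [[0.08, 0.997, -0.003], [0.997, -0.08, 0.001], [0.001, -0.003, -1.0]]
force: [-0.1, -0.4, 0.1]
grip_width: 0.461
grip_force: 0.0
```

move_arm:
  deltas:
    - [[0.45,0,0,-0.003,0,0,0],[0.4,0,0,-0.002,0,0,0],[0.35,0,0,0,0,0,0],[0.35,0,0,0,0,0,0]]

```text
time_s: 8.03
tcp_pos: [0.6233, -0.2513, 0.0265]
tcp_rot: [[0.082, 0.997, 0.002], [0.997, -0.082, -0.0], [-0.0, 0.002, -1.0]]
force: [0.2, -0.3, 0.1]
grip_width: 0.351
grip_force: 0.0
```

move_arm:
  deltas:
    - [[0.2,0,0,-0.001,0,0,0],[0,0,0,0,0,0,0],[0,0,0,0,0,0,0],[0,0,0,0,0,0,0],[0,0,0,0,0,0,0]]

```text
time_s: 8.45
tcp_pos: [0.6235, -0.2514, 0.0257]
tcp_rot: [[0.082, 0.997, 0.002], [0.997, -0.082, -0.0], [-0.0, 0.002, -1.0]]
force: [-1.5, 1.0, 9.3]
grip_width: 0.213
grip_force: 58.7
```

move_arm:
  deltas:
    - [[0,0,0,0.01,0,0,0],[0,0,0,0.02,0,0,0],[0,0,0,0.03,0,0,0],[0,0,0,0.02,0,0,0],[0,0,0,0,0,0,0]]

```text
time_s: 8.87
tcp_pos: [0.6246, -0.2524, 0.1096]
tcp_rot: [[0.082, 0.997, 0.006], [0.997, -0.082, -0.002], [-0.001, 0.006, -1.0]]
force: [0.0, 0.2, -0.8]
grip_width: 0.21
grip_force: 59.2
```

```bash
python3 - <<'E'
from h import *
st()
E
```

```text
[ 0.6246 -0.2524  0.1096] yang -4.73 [ 0.   0.2 -0.8] 0.21 8.8667 q7 0.48
```

move_arm:
  deltas:
    - [[0,-0.0072,0.0237,0,0,0,0.0255],[0,-0.0072,0.0237,0,0,0,0.0255],[0,-0.0072,0.0237,0,0,0,0.0255],[0,-0.0072,0.0237,0,0,0,0.0255],[0,-0.0072,0.0237,0,0,0,0.0255]]

```text
time_s: 9.28
tcp_pos: [0.5862, -0.1316, 0.1048]
tcp_rot: [[-0.047, 0.999, 0.001], [0.999, 0.047, 0.0], [0.0, 0.001, -1.0]]
force: [0.6, -0.6, -1.3]
grip_width: 0.214
grip_force: 59.2
```

move_arm:
  deltas:
    - [[0,-0.0072,0.0237,0,0,0,0.0255],[0,-0.0072,0.0237,0,0,0,0.0255],[0,-0.0072,0.0237,0,0,0,0.0255],[0,-0.0072,0.0237,0,0,0,0.0255],[0,-0.0072,0.0237,0,0,0,0.0255]]

```text
time_s: 9.7
tcp_pos: [0.5503, -0.0132, 0.1048]
tcp_rot: [[-0.173, 0.985, 0.001], [0.985, 0.173, 0.0], [0.0, 0.001, -1.0]]
force: [1.0, 0.8, -0.8]
grip_width: 0.211
grip_force: 59.2
```

move_arm:
  deltas:
    - [[0,0,0,-0.01,0,0,0],[0,0,0,-0.01,0,0,0],[0,0,0,0,0,0,0],[0,0,0,0,0,0,0]]

```text
time_s: 10.03
tcp_pos: [0.5504, -0.0154, 0.0838]
tcp_rot: [[-0.17, 0.985, -0.001], [0.985, 0.17, -0.001], [-0.0, -0.001, -1.0]]
force: [-0.8, -0.1, -0.6]
grip_width: 0.209
grip_force: 59.2
```

```bash
python3 - <<'E'
from h import *
st()
s=snapshot("wrist");cv2.imwrite("pics/w3.png",s["img"][:,:,::-1])
E
```

```text
[ 0.5504 -0.0154  0.0838] yang 9.81 [-0.8 -0.1 -0.6] 0.209 10.0333 q7 0.32
```

View pics/w3.png

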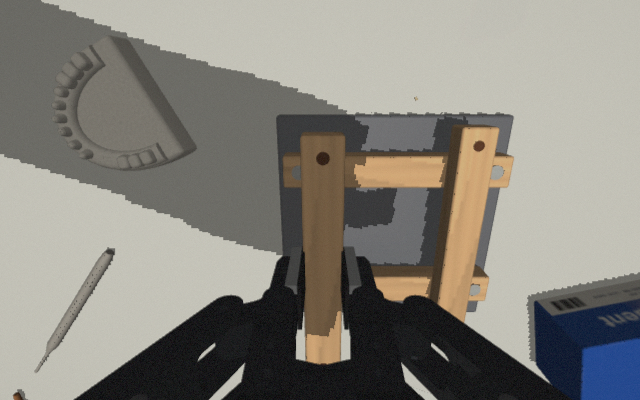

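The held slat is square over the near end, and slat A already lies across the far end at (470,210). The cast is clear. Lowering now.

move_arm:
  deltas:
    - [[0,0.001,0.001,-0.01,0,0,0],[0,0,0,-0.01,0,0,0],[0,0,0,-0.008,0,0,0],[0,0,0,-0.0035,0,0,0],[0,0,0,0,0,0,0]]

```text
time_s: 10.5
tcp_pos: [0.551, -0.0134, 0.0519]
tcp_rot: [[-0.172, 0.985, -0.002], [0.985, 0.172, 0.0], [0.0, -0.002, -1.0]]
force: [0.9, -0.3, -0.4]
grip_width: 0.215
grip_force: 59.2
```

move_arm:
  deltas:
    - [[0,0,0,0,0,0,0],[0,0,0,0,0,0,0]]

```text
time_s: 10.67
tcp_pos: [0.5515, -0.0134, 0.0522]
tcp_rot: [[-0.172, 0.985, -0.0], [0.985, 0.172, -0.0], [-0.0, -0.0, -1.0]]
force: [0.5, -0.1, -0.1]
grip_width: 0.213
grip_force: 59.2
```

move_arm:
  deltas:
    - [[0.3,0,0,-0.0005,0,0,0],[0.4,0,0,0,0,0,0],[0.45,0,0,0,0,0,0],[0.45,0,0,0.01,0,0,0],[0.45,0,0,0.03,0,0,0]]

```text
time_s: 11.08
tcp_pos: [0.5496, -0.0132, 0.0901]
tcp_rot: [[-0.172, 0.985, -0.005], [0.985, 0.172, -0.001], [-0.0, -0.005, -1.0]]
force: [-0.3, 0.6, 0.3]
grip_width: 0.449
grip_force: 0.0
```

move_arm:
  deltas:
    - [[0.45,0,0,0.03,0,0,0],[0.45,0,0,0.03,0,0,0],[0.45,-0.011,-0.0234,0,0,0,-0.0403],[0.6,-0.011,-0.0234,0,0,0,-0.0403],[0.8,-0.011,-0.0234,0,0,0,-0.0403]]

```text
time_s: 11.5
tcp_pos: [0.5184, -0.0839, 0.1534]
tcp_rot: [[-0.051, 0.999, 0.002], [0.999, 0.051, 0.0], [0.0, 0.002, -1.0]]
force: [0.1, -0.2, -0.3]
grip_width: 0.717
grip_force: 0.0
```

move_arm:
  deltas:
    - [[1,-0.011,-0.0234,0,0,0,-0.0403],[1,-0.011,-0.0234,0,0,0,-0.0403],[1,-0.011,-0.0234,0,0,0,-0.0403],[1,-0.011,-0.0234,0,0,0,-0.0403],[1,-0.011,-0.0234,0,0,0,-0.0403]]

```text
time_s: 11.92
tcp_pos: [0.4629, -0.2015, 0.1529]
tcp_rot: [[0.151, 0.989, 0.001], [0.989, -0.151, 0.0], [0.0, 0.001, -1.0]]
force: [-0.5, 0.5, 0.2]
grip_width: 0.997
grip_force: 0.0
```

move_arm:
  deltas:
    - [[1,-0.011,-0.0234,0,0,0,-0.0403],[1,-0.011,-0.0234,0,0,0,-0.0403],[1,-0.011,-0.0234,0,0,0,-0.0403],[1,0,0,0,0,0,0],[1,0,0,0,0,0,0]]

```text
time_s: 12.33
tcp_pos: [0.4299, -0.2717, 0.1527]
tcp_rot: [[0.27, 0.963, 0.001], [0.963, -0.27, -0.0], [0.0, 0.001, -1.0]]
force: [1.0, 0.2, 0.3]
grip_width: 0.996
grip_force: 0.0
```

```bash
python3 - <<'E'
from h import *
st()
s=snapshot("wrist");slats(s,.016,up=1,amin=500)
s=snapshot("top");slats(s,.042)
cv2.imwrite("pics/t4.png",cv2.resize(s["img"][130:250,300:480,::-1],None,fx=4,fy=4,interpolation=cv2.INTER_CUBIC))
E
```

```text
[ 0.4299 -0.2717  0.1527] yang -15.64 [1.  0.2 0.3] 0.996 12.3333 q7 0.42
px [327. 235.] xy 422.0 -310.0 LxW 59.0 19.0 ang 75.1
px [323. 147.] xy 442.9 -234.7 LxW 61.0 19.1 ang 75.1
px [212. 331.] xy 73.3 503.7 LxW 32.2 30.3 ang -45.8
px [236. 309.] xy 144.5 425.4 LxW 34.0 33.1 ang 0.8
px [276. 306.] xy 151.6 295.9 LxW 31.5 31.5 ang 45.1
px [273. 223.] xy 427.2 306.2 LxW 136.8 19.8 ang -77.6
px [364. 175.] xy 588.2 -6.3 LxW 139.9 139.2 ang -80.8
px [291. 125.] xy 771.0 242.0 LxW 54.4 54.0 ang 89.5
```

View pics/t4.png

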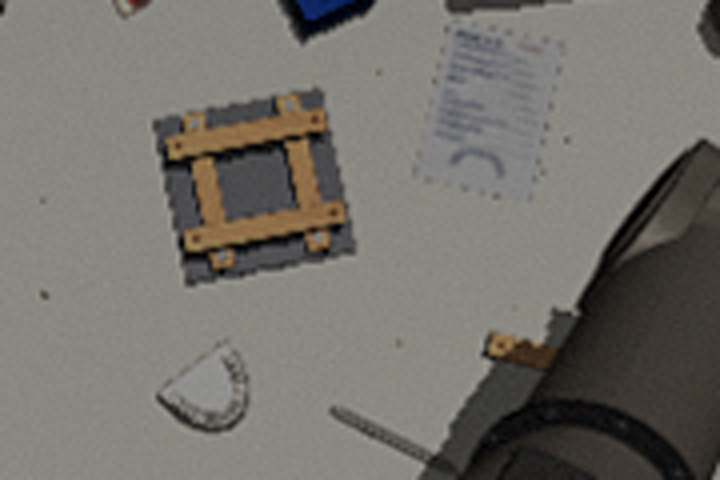

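The first layer is well placed: slats across at (248,130) and (265,225), square and near the ends. Now slat D, centred at about (431.5, -271.5).

move_arm:
  deltas:
    - [[1,0.001,0,-0.03,0,0,0],[0.8,0.0005,0,-0.03,0,0,0],[0.6,0,0,-0.03,0,0,0],[0.5,0,0,-0.02,0,0,0],[0.45,0,0,-0.01,0,0,0]]

```text
time_s: 12.85
tcp_pos: [0.4317, -0.2689, 0.0298]
tcp_rot: [[0.265, 0.964, -0.003], [0.964, -0.265, 0.001], [0.001, -0.003, -1.0]]
force: [-0.1, 0.0, -0.2]
grip_width: 0.461
grip_force: 0.0
```

move_arm:
  deltas:
    - [[0.45,0,0,-0.004,0,0,0],[0.4,0,0,-0.002,0,0,0],[0.35,0,0,0,0,0,0],[0.35,0,0,0,0,0,0]]

```text
time_s: 13.18
tcp_pos: [0.4328, -0.2707, 0.0271]
tcp_rot: [[0.267, 0.964, 0.002], [0.964, -0.267, -0.0], [-0.0, 0.002, -1.0]]
force: [-0.1, -1.3, 0.2]
grip_width: 0.348
grip_force: 0.0
```

move_arm:
  deltas:
    - [[0.2,0,0,-0.001,0,0,0],[0,0,0,0,0,0,0],[0,0,0,0,0,0,0],[0,0,0,0,0,0,0],[0,0,0,0,0,0,0]]

```text
time_s: 13.6
tcp_pos: [0.4328, -0.2708, 0.0264]
tcp_rot: [[0.267, 0.964, 0.002], [0.964, -0.267, -0.0], [0.0, 0.002, -1.0]]
force: [-2.3, 2.0, 15.3]
grip_width: 0.213
grip_force: 58.5
```

move_arm:
  deltas:
    - [[0,0,0,0.01,0,0,0],[0,0,0,0.03,0,0,0],[0,0,0,0.03,0,0,0],[0,0,0,0.03,0,0,0],[0,0,0,0,0,0,0]]

```text
time_s: 14.02
tcp_pos: [0.434, -0.272, 0.1305]
tcp_rot: [[0.268, 0.963, 0.007], [0.963, -0.268, -0.002], [0.0, 0.007, -1.0]]
force: [2.2, -0.6, -0.2]
grip_width: 0.209
grip_force: 59.5
```

move_arm:
  deltas:
    - [[0,0.0139,0.0185,0,0,0,-0.094],[0,0.0139,0.0185,0,0,0,-0.094],[0,0.0139,0.0185,0,0,0,-0.094],[0,0.0139,0.0185,0,0,0,-0.094],[0,0.0139,0.0185,0,0,0,-0.094]]

```text
time_s: 14.43
tcp_pos: [0.5022, -0.1771, 0.1259]
tcp_rot: [[0.678, 0.735, 0.001], [0.735, -0.678, 0.0], [0.001, 0.0, -1.0]]
force: [0.5, -0.2, -0.5]
grip_width: 0.206
grip_force: 59.5
```

move_arm:
  deltas:
    - [[0,0.0139,0.0185,0,0,0,-0.094],[0,0.0139,0.0185,0,0,0,-0.094],[0,0.0139,0.0185,0,0,0,-0.094],[0,0.0139,0.0185,0,0,0,-0.094],[0,0.0139,0.0185,0,0,0,-0.094]]

```text
time_s: 14.85
tcp_pos: [0.5718, -0.0843, 0.1259]
tcp_rot: [[0.937, 0.349, 0.001], [0.349, -0.937, 0.0], [0.001, -0.0, -1.0]]
force: [0.9, -0.4, -0.4]
grip_width: 0.207
grip_force: 59.5
```

move_arm:
  deltas:
    - [[0,0.0139,0.0185,0,0,0,-0.094],[0,0.0139,0.0185,0,0,0,-0.094],[0,0,0,0,0,0,0],[0,0,0,0,0,0,0],[0,0,0,0,0,0,0]]

```text
time_s: 15.27
tcp_pos: [0.5985, -0.0488, 0.1255]
tcp_rot: [[0.985, 0.173, 0.0], [0.173, -0.985, -0.0], [0.0, 0.0, -1.0]]
force: [0.3, -0.3, 0.0]
grip_width: 0.213
grip_force: 59.5
```

```bash
python3 - <<'E'
from h import *
st()
s=snapshot("wrist");cv2.imwrite("pics/w5.png",s["img"][:,:,::-1])
E
```

```text
[ 0.5985 -0.0488  0.1255] yang -80.05 [ 0.3 -0.3  0. ] 0.213 15.2667 q7 -0.92
```

View pics/w5.png

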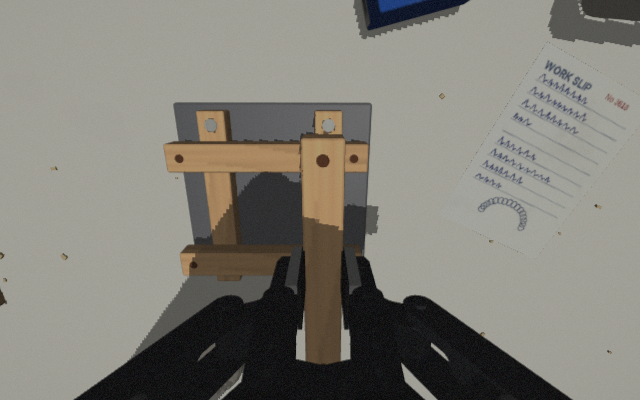

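Slat D is square and right above the fixed slat, with its screw at (328,125). Lowering it.

move_arm:
  deltas:
    - [[0,0.001,0,-0.02,0,0,0],[0,0,0,-0.02,0,0,0],[0,0,0,-0.01,0,0,0],[0,0,0,-0.005,0,0,0],[0,0,0,-0.001,0,0,0]]

```text
time_s: 15.73
tcp_pos: [0.5993, -0.0493, 0.0688]
tcp_rot: [[0.985, 0.171, -0.001], [0.171, -0.985, -0.0], [-0.001, -0.0, -1.0]]
force: [0.5, -0.1, 0.3]
grip_width: 0.207
grip_force: 59.5
```

move_arm:
  deltas:
    - [[0,0,0,0,0,0,0],[0,0,0,0,0,0,0],[0,0,0,0,0,0,0]]

```text
time_s: 15.98
tcp_pos: [0.6003, -0.0487, 0.0699]
tcp_rot: [[0.985, 0.172, 0.001], [0.172, -0.985, 0.0], [0.001, -0.0, -1.0]]
force: [-0.2, 0.3, 0.0]
grip_width: 0.213
grip_force: 59.5
```

move_arm:
  deltas:
    - [[0,0,0,-0.001,0,0,0],[0.3,0,0,0,0,0,0],[0.4,0,0,0,0,0,0],[0.45,0,0,0,0,0,0],[0.45,0,0,0.015,0,0,0]]

```text
time_s: 16.4
tcp_pos: [0.5986, -0.0484, 0.0816]
tcp_rot: [[0.985, 0.172, -0.003], [0.172, -0.985, -0.0], [-0.003, -0.0, -1.0]]
force: [-0.6, -0.7, 0.7]
grip_width: 0.451
grip_force: 0.0
```

move_arm:
  deltas:
    - [[0.45,0,0,0.03,0,0,0],[0.45,0,0,0.03,0,0,0],[0.45,0,0,0.01,0,0,0],[0.6,-0.0099,0.0211,0,0,0,0.095],[0.8,-0.0099,0.0211,0,0,0,0.095]]

```text
time_s: 16.82
tcp_pos: [0.5804, -0.007, 0.1548]
tcp_rot: [[0.934, 0.356, 0.002], [0.356, -0.934, -0.0], [0.002, 0.001, -1.0]]
force: [-0.3, 0.4, -0.6]
grip_width: 0.718
grip_force: 0.0
```

move_arm:
  deltas:
    - [[1,-0.0099,0.0211,0,0,0,0.095],[1,-0.0099,0.0211,0,0,0,0.095],[1,-0.0099,0.0211,0,0,0,0.095],[1,-0.0099,0.0211,0,0,0,0.095],[1,-0.0099,0.0211,0,0,0,0.095]]

```text
time_s: 17.23
tcp_pos: [0.5301, 0.1, 0.1539]
tcp_rot: [[0.666, 0.746, 0.001], [0.746, -0.666, 0.0], [0.001, 0.0, -1.0]]
force: [0.4, -0.3, 0.0]
grip_width: 1.0
grip_force: 0.0
```

move_arm:
  deltas:
    - [[1,-0.0099,0.0211,0,0,0,0.095],[1,-0.0099,0.0211,0,0,0,0.095],[1,-0.0099,0.0211,0,0,0,0.095],[1,-0.0099,0.0211,0,0,0,0.095],[1,-0.0099,0.0211,0,0,0,0.095]]

```text
time_s: 17.65
tcp_pos: [0.4806, 0.2055, 0.1539]
tcp_rot: [[0.251, 0.968, 0.001], [0.968, -0.251, 0.0], [0.001, 0.0, -1.0]]
force: [0.1, -0.5, 0.6]
grip_width: 0.999
grip_force: 0.0
```

move_arm:
  deltas:
    - [[1,-0.0099,0.0211,0,0,0,0.095],[1,-0.0099,0.0211,0,0,0,0.095],[1,-0.0099,0.0211,0,0,0,0.095],[1,-0.0099,0.0211,0,0,0,0.095],[1,-0.0099,0.0211,0,0,0,0.095]]

```text
time_s: 18.07
tcp_pos: [0.4312, 0.3109, 0.154]
tcp_rot: [[-0.219, 0.976, 0.001], [0.976, 0.219, 0.0], [0.0, 0.001, -1.0]]
force: [0.4, -0.0, -0.0]
grip_width: 1.001
grip_force: 0.0
```

move_arm:
  deltas:
    - [[1,0,0,0,0,0,0],[1,0,0,0,0,0,0],[1,0,0,0,0,0,0]]

```text
time_s: 18.32
tcp_pos: [0.432, 0.3095, 0.1536]
tcp_rot: [[-0.213, 0.977, 0.0], [0.977, 0.213, -0.0], [-0.0, 0.0, -1.0]]
force: [0.7, 0.1, 0.9]
grip_width: 1.002
grip_force: 0.0
```

```bash
python3 - <<'E'
from h import *
st()
s=snapshot("wrist");slats(s,.016,up=1,amin=400)
s=snapshot("top");slats(s,.05)
E
```

```text
[0.432  0.3095 0.1536] yang 12.31 [0.7 0.1 0.9] 1.002 18.3167 q7 -0.33
px [629. 330.] xy 780.3 227.4 LxW 58.2 27.5 ang -59.1
px [326. 223.] xy 440.7 281.5 LxW 82.0 18.8 ang -78.2
px [324. 154.] xy 426.6 346.7 LxW 60.6 17.9 ang -78.2
px [212. 331.] xy 74.4 501.9 LxW 31.3 30.3 ang 1.2
px [237. 309.] xy 144.7 423.8 LxW 33.9 32.9 ang 0.8
px [364. 175.] xy 587.2 -5.7 LxW 140.7 139.0 ang 9.0
px [291. 125.] xy 768.6 240.9 LxW 54.7 53.2 ang -0.5
```

move_arm:
  deltas:
    - [[1,0.001,0,-0.03,0,0,0],[0.8,0.0005,0,-0.03,0,0,0],[0.6,0,0,-0.03,0,0,0],[0.5,0,0,-0.02,0,0,0],[0.45,0,0,-0.01,0,0,0]]

```text
time_s: 18.83
tcp_pos: [0.4326, 0.3084, 0.0308]
tcp_rot: [[-0.213, 0.977, -0.002], [0.977, 0.213, -0.003], [-0.002, -0.002, -1.0]]
force: [-0.2, 0.7, -0.6]
grip_width: 0.462
grip_force: 0.0
```

move_arm:
  deltas:
    - [[0.45,0,0,-0.004,0,0,0],[0.4,0,0,-0.002,0,0,0],[0.35,0,0,0,0,0,0],[0.35,0,0,0,0,0,0]]

```text
time_s: 19.17
tcp_pos: [0.4337, 0.3105, 0.0282]
tcp_rot: [[-0.215, 0.977, 0.001], [0.977, 0.215, 0.001], [0.001, 0.001, -1.0]]
force: [-0.8, 0.1, 0.3]
grip_width: 0.348
grip_force: 0.0
```

move_arm:
  deltas:
    - [[0.2,0,0,-0.0015,0,0,0],[0,0,0,0,0,0,0],[0,0,0,0,0,0,0],[0,0,0,0,0,0,0],[0,0,0,0,0,0,0]]

```text
time_s: 19.58
tcp_pos: [0.4337, 0.3107, 0.027]
tcp_rot: [[-0.215, 0.977, 0.001], [0.977, 0.215, 0.002], [0.001, 0.002, -1.0]]
force: [-2.4, -2.4, 16.1]
grip_width: 0.21
grip_force: 58.5
```

move_arm:
  deltas:
    - [[0,0,0,0.01,0,0,0],[0,0,0,0.03,0,0,0],[0,0,0,0.03,0,0,0],[0,0,0,0.03,0,0,0],[0,0,0,0,0,0,0]]

```text
time_s: 20.0
tcp_pos: [0.4352, 0.3115, 0.1314]
tcp_rot: [[-0.214, 0.977, 0.005], [0.977, 0.214, 0.006], [0.004, 0.006, -1.0]]
force: [2.1, 1.7, 0.3]
grip_width: 0.209
grip_force: 59.5
```

move_arm:
  deltas:
    - [[0,0.0089,-0.0162,0,0,0,-0.095],[0,0.0089,-0.0162,0,0,0,-0.095],[0,0.0089,-0.0162,0,0,0,-0.095],[0,0.0089,-0.0162,0,0,0,-0.095],[0,0.0089,-0.0162,0,0,0,-0.095]]

```text
time_s: 20.42
tcp_pos: [0.478, 0.2285, 0.1266]
tcp_rot: [[0.26, 0.966, 0.001], [0.966, -0.26, 0.001], [0.001, 0.0, -1.0]]
force: [0.4, -0.8, -0.4]
grip_width: 0.208
grip_force: 59.5
```

move_arm:
  deltas:
    - [[0,0.0089,-0.0162,0,0,0,-0.095],[0,0.0089,-0.0162,0,0,0,-0.095],[0,0.0089,-0.0162,0,0,0,-0.095],[0,0.0089,-0.0162,0,0,0,-0.095],[0,0.0089,-0.0162,0,0,0,-0.095]]

```text
time_s: 20.83
tcp_pos: [0.5225, 0.1475, 0.1265]
tcp_rot: [[0.673, 0.74, 0.001], [0.74, -0.673, 0.001], [0.001, -0.0, -1.0]]
force: [0.5, 0.4, 0.4]
grip_width: 0.209
grip_force: 59.5
```

move_arm:
  deltas:
    - [[0,0.0089,-0.0162,0,0,0,-0.095],[0,0.0089,-0.0162,0,0,0,-0.095],[0,0.0089,-0.0162,0,0,0,-0.095],[0,0.0089,-0.0162,0,0,0,-0.095],[0,0.0089,-0.0162,0,0,0,-0.095]]

```text
time_s: 21.25
tcp_pos: [0.567, 0.0666, 0.1265]
tcp_rot: [[0.937, 0.35, 0.001], [0.35, -0.937, 0.001], [0.001, -0.001, -1.0]]
force: [0.2, 0.2, -0.2]
grip_width: 0.211
grip_force: 59.5
```

move_arm:
  deltas:
    - [[0,0.0089,-0.0162,0,0,0,-0.095],[0,0.0089,-0.0162,0,0,0,-0.095],[0,0,0,0,0,0,0],[0,0,0,0,0,0,0],[0,0,0,0,0,0,0]]

```text
time_s: 21.67
tcp_pos: [0.5842, 0.0353, 0.126]
tcp_rot: [[0.985, 0.173, 0.0], [0.173, -0.985, 0.001], [0.0, -0.001, -1.0]]
force: [0.5, -0.0, -0.5]
grip_width: 0.208
grip_force: 59.5
```

```bash
python3 - <<'E'
from h import *
st()
s=snapshot("wrist");cv2.imwrite("pics/w6.png",s["img"][:,:,::-1])
E
```

```text
[0.5842 0.0353 0.126 ] yang -80.02 [ 0.5 -0.  -0.5] 0.208 21.6667 q7 -1.05
```

View pics/w6.png

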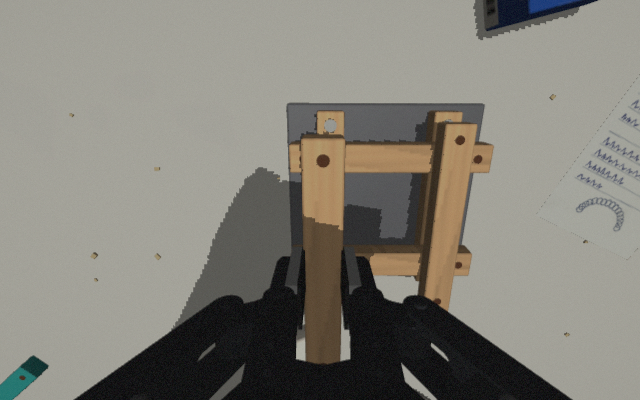

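Slat B is above the other fixed slat, with D lying at (450,215), all square. Lowering and releasing.

move_arm:
  deltas:
    - [[0,0.001,-0.0005,-0.02,0,0,0],[0,0,0,-0.02,0,0,0],[0,0,0,-0.01,0,0,0],[0,0,0,-0.005,0,0,0],[0,0,0,-0.001,0,0,0]]

```text
time_s: 22.13
tcp_pos: [0.585, 0.0346, 0.0693]
tcp_rot: [[0.985, 0.172, -0.001], [0.172, -0.985, 0.0], [-0.001, -0.0, -1.0]]
force: [0.2, 0.6, 0.4]
grip_width: 0.21
grip_force: 59.5
```

move_arm:
  deltas:
    - [[0,0,0,-0.001,0,0,0],[0,0,0,0,0,0,0],[0,0,0,0,0,0,0]]

```text
time_s: 22.38
tcp_pos: [0.5857, 0.0343, 0.0692]
tcp_rot: [[0.985, 0.172, 0.001], [0.172, -0.985, 0.0], [0.001, -0.0, -1.0]]
force: [0.4, 0.2, -0.4]
grip_width: 0.208
grip_force: 59.5
```

move_arm:
  deltas:
    - [[0.3,0,0,0,0,0,0],[0.4,0,0,0,0,0,0],[0.45,0,0,0,0,0,0],[0.45,0,0,0.015,0,0,0],[0.45,0,0,0.03,0,0,0]]

```text
time_s: 22.8
tcp_pos: [0.5838, 0.034, 0.1126]
tcp_rot: [[0.985, 0.171, -0.004], [0.171, -0.985, -0.001], [-0.004, 0.001, -1.0]]
force: [-0.2, 1.5, 0.7]
grip_width: 0.452
grip_force: 0.0
```

move_arm:
  deltas:
    - [[0.45,0,0,0.03,0,0,0],[0.45,0,0,0.03,0,0,0],[0.45,-0.01,0.03,0.01,0,0,0],[0.45,-0.01,0.03,0,0,0,0],[0.45,-0.01,0.03,0,0,0,0]]

```text
time_s: 23.22
tcp_pos: [0.5554, 0.1249, 0.1856]
tcp_rot: [[0.985, 0.17, 0.002], [0.17, -0.985, 0.001], [0.002, -0.001, -1.0]]
force: [0.2, 0.6, -0.4]
grip_width: 0.451
grip_force: 0.0
```

move_arm:
  deltas:
    - [[0.45,-0.01,0.03,0,0,0,0],[0.45,-0.01,0.03,0,0,0,0],[0.45,-0.01,0.03,0,0,0,0],[0.45,0,0,0,0,0,0],[0.45,0,0,0,0,0,0]]

```text
time_s: 23.63
tcp_pos: [0.5248, 0.216, 0.1843]
tcp_rot: [[0.985, 0.175, 0.0], [0.175, -0.985, 0.0], [0.0, -0.0, -1.0]]
force: [-0.3, -1.0, 0.3]
grip_width: 0.452
grip_force: 0.0
```

```bash
python3 - <<'E'
from h import *
st()
s=snapshot("top");slats(s,.058)
t=snapshot("scene")
a=cv2.resize(s["img"][140:245,310:410],None,fx=4,fy=4,interpolation=2);b=cv2.resize(t["img"][160:265,270:370],None,fx=4,fy=4,interpolation=2)
cv2.imwrite("pics/f.png",np.hstack([a,b])[:,:,::-1])
E
```

```text
[0.5248 0.216  0.1843] yang -79.93 [-0.3 -1.   0.3] 0.452 23.6333 q7 -1.43
px [364. 175.] xy 585.2 -5.1 LxW 139.6 138.7 ang 9.2
px [291. 125.] xy 765.4 240.2 LxW 53.5 53.0 ang -0.5
```

View pics/f.png

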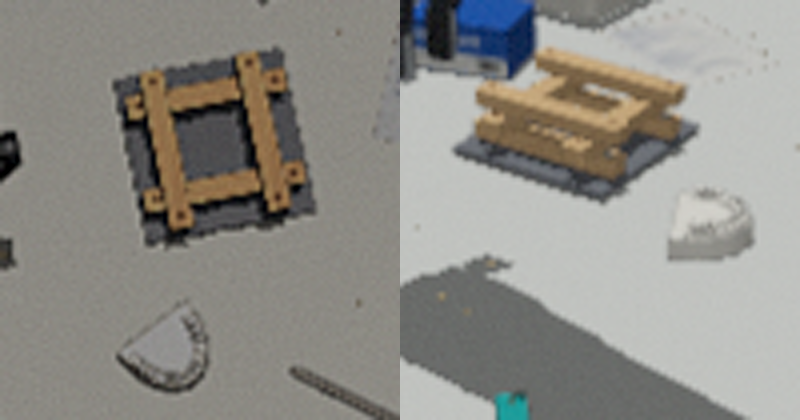

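The crib is complete: all four slats are flat, square and centred, with the top pair at (165,150) and (262,130). The cast has not been touched and the arm is clear.

```bash
python3 -c "
from plant import *
print(sign_off())"
```

```text
the job is handed in; nothing more can be done
None
```

The crib is two layers higher: all four slats look flat, square and centred in the last pictures, the cast was not touched, and I handed the job in at about 24 s; no verdict came back.

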